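Slide the tall battery pack into its charging dock and start the charge

ROBOT

A 7-joint arm with a two-finger parallel gripper is mounted at the origin on the work surface. World frame = base frame: x ahead of the robot, y to its left, z up, the work surface at z = 0. Lengths are in m, angles in rad, forces in N, time in s.
With the tool pointing down it reaches from about 0.425 to 1.025 m from the base axis. Payload 3.6 kg.
Tool frame: the origin (TCP) lies on the centre line of the jaws, within the pads' length; the fingertips stand 11 mm ahead of it and the grasp point (between the pads) lies 8 mm behind it; z points along the fingers, y is the direction in which the jaws open and shut (so a half turn about z gives the same grasp; the last joint's range is limited). The gripper opens to 85 mm and grips with 20 to 120 N. Pads are 22 mm wide; open, the fingers measure 114 mm over their backs; the gripper's body (76 mm by 85 mm) begins 54 mm behind the grasp point. The pads swing forward as they close: fully open they stand 13 mm farther back than shut.
Start: joints at [1.153, 0.591, 0.048, 1.609, -0.033, 0.943, -0.034], TCP at [0.231, -0.687, 0.242] pointing down, gripper open.
Joint ranges: [-2.69, 2.69], [-0.47, 2.24], [-1.27, 1.36], [0.19, 2.51], [-1.53, 4.68], [0.08, 2.07], [-3.09, 3.09]. Speed limits (rad/s): [2.57, 2.57, 3.14, 3.14, 3.14, 3.14, 3.14].

INTERFACE

Orientations are given as a unit quaternion [w, x, y, z].
In Python, from workcell import env gives the robot as it stands. The module is installed in compiled form; this text tells all that it offers.
- The arm moves only by the tool arm_command, never from a script. Its argument "commands" is a list of rows, each an object with "dp": the shift along the tool's x, y, z in mm, a list of three; "delta_rot": the turn, a rotation vector about the tool's x, y, z in degrees, a list of three; "fingers": the finger opening in mm, from 0 to 85.4. A call has exactly 10 rows; each row is the pose to reach, as a shift and turn from the pose commanded when the call began, along the tool's axes at that moment; what a row does not reach only later rows make up. A row lasts 1/12 s, in which the tool goes at most 41.7 mm and 7.16 degrees, less where a joint would pass 70% of its speed; a pose out of reach is approached as far as the arm can. A call with a gripper value outside its range is refused whole. The fingers move at their own pace and stop on an object; "grip_force" is the grip in N (left out, the last holds). Time passes only in rows, so rows that repeat a pose let the fingers close, or fill a call up. It gives the time, the measured TCP pose, the force and the opening at its end, in the units of the state.
- env.observe(): the state, without advancing time (a new reading comes with each control period).
- env.camera(name): name is "scene" or "top"; returns the picture (384x512x3 uint8, blue, green, red); there is no depth.
- env.calibration(name): a dict with "fovy" (degrees; the focal length in pixels is half the picture's height over the tangent of half this angle, whatever the lens; pixels are square), "cx", "cy" (the principal point, pixels), "k1" (the pictures are not rectified: a ray, as slopes to the right and down, at radius r is drawn at 1 + k1 r^2 times it, then the intrinsics apply), "eye" and "attitude" of the camera in the world. Camera axes: x right, y down, z forward; pixel columns grow to the right and rows downward; lengths in m; the calibration is good to about 2 mm. A picture is of the moment at which its call begins. calibration takes no time and is no camera call.
- env.sign_off(): hands the job in, once; it reports no verdict.
The state is a dict: "t": time; "q": joint angles; "joint_velocities": joint speeds; "joint_torque": joint torques, N m; "eef_pos": TCP position; "orientation": TCP orientation; "contact_force": force on the tool from outside, world axes, zero at the start; "torque": the same for the moment, N m; "finger_gap": opening from 0.0 (shut) to 1.0 (fully open).
Only numpy, scipy, OpenCV 4.12 (cv2) and the standard library are available. Lean on these libraries where they do the work, as an engineer would, in place of code of your own. Each camera call takes 0.05 s, during which the arm holds its last target.

TASK

Push the tall, heavy battery pack along the bench into its charging dock until its back is flush against the dock's back stop, then press the green charge button right down and let it come up again. The pack must slide on its base: do not lift it, and do not let it lean or tip over - it tips if it is pushed high up. Leave the blue tube rack, the glass beaker and the amber bottle where they stand.

Things in the scene. Friction and masses are not known exactly. Their poses are not given: they have to be found in the camera images.
- pack: Tall blue box, black base and top bands, carrying handle on top: 100 deep (x) x 140 wide (y) x 260 mm tall, handle to 300 mm; 1.4 to 2.3 kg, slides at 7 to 16 N. Pushed above about 70 mm it may tip; below 50 mm it slides. Origin: centre of underside. x points from its front face (display, vent slots; at x = -50 mm, turned away from the dock) to its plain back, which enters the dock first; z up.
- dock: White U-shaped dock fixed on the bench, open to the robot's right, no floor. Origin: point on the bench under the centre of a fully docked pack; x into the dock, z up, y towards the robot's side. A docked pack's front is at x = -50 mm. Side guides 25 mm high, inner faces y = +-86 mm from x = -25 to +50; yellow flared ends reach x = -58 mm, y = +-101 inside, 117 outside. Button pod on +y side.
- charge (a joint): travel of the green push button, pressed straight down: 0 = up, 0.006 m = fully down; a spring lifts it again; fully down takes about 5 N
- charge_top (a point): centre of the top of the green round charge button (34 mm across, in a collar 50 mm across); top 48 mm above the bench when up, at x = -30, y = +157 mm in the dock's frame, on a white pod 75 x 75 mm, 30 mm high (collar to 42 mm)
- rack: blue tube rack with some white-capped tubes, 75 x 115 mm, 45 mm high (caps to 52 mm), loose, to be left alone. Origin: centre of its underside
- beaker: small glass beaker, 68 mm across at the rim, 85 mm high, loose, to be left alone. Origin: centre of its underside
- bottle: amber bottle with orange cap, 60 mm across, 130 mm high, loose, to be left alone. Origin: centre of its underside
- dock_stop (a point): middle of the foot of the dock's back stop, on its front face (x = +50 mm in the dock's frame); the stop is a white bar 45 mm high and 196 mm wide; the pack's back must lie flat against it

How it is judged:
By the outcome, as a careful person would: the job done as asked, in the order asked, and still so for the second after the job is handed in, with the robot touching nothing.
It also fails if it takes over 61 s, if anything falls off the work surface, if the arm or the gripper's body presses on something with over 40 N, if the wrist force passes 120 N, or if a joint passes its speed limit or range.

## Working session

There is one attempt and no reset: what is moved stays moved. The work goes in short steps, Python scripts to look and compute and a tool call to move; the robot and the scene stay as the last step left them, time stands still between calls to the robot, and variables do not carry over. Pictures are saved under pics/ and viewed, and the job is handed in when it is done.

Besides the shell and the picture viewer there is one more tool, called after "Emit:" as a command line: name --argument value ..., lists and objects as JSON in quotes. arm_command: Moves the arm, as the interface text tells. Its arguments: {"type":"object","properties":{"commands":{"type":"array","items":{"type":"object","properties":{"dp":{"type":"array","items":{"type":"number"}},"delta_rot":{"type":"array","items":{"type":"number"}},"fingers":{"type":"number"}}}},"grip_force":{"type":"number"}},"required":["commands"]}

```bash
mkdir -p pics
python3 - <<'E'
from workcell import env
import cv2
for n in("scene","top"):
    cv2.imwrite(f"pics/{n}0.png",cv2.resize(env.camera(n),None,fx=1.5,fy=1.5,interpolation=cv2.INTER_CUBIC)); print(env.calibration(n))
o=env.observe()
for k in o: print(k,o[k])
E
```

```text
{'fovy': 44.978991356327484, 'cx': 251.52660812957353, 'cy': 194.20227113785973, 'k1': -0.14067747849911152, 'eye': array([1.06464853, 0.54448126, 0.65746657]), 'attitude': array([-0.13886061,  0.31026532,  0.85239518, -0.39733564])}
{'fovy': 44.80805610430989, 'cx': 255.19997350554982, 'cy': 193.36452098597306, 'k1': -0.1717089747484042, 'eye': array([0.52200341, 0.04817394, 1.09103248]), 'attitude': array([-0.02239833,  0.71297447, -0.69952026,  0.0428617 ])}
t 0.1
q [ 1.15354379  0.59204285  0.04830711  1.60970051 -0.03333684  0.94271348
 -0.03369037]
joint_velocities [ 0.00114794  0.00109322 -0.00106383 -0.00326297  0.00261799  0.00010865
 -0.00215671]
joint_torque [ 3.97560652e-03 -5.50004339e+01  1.55263234e+00 -1.98827416e+01
  9.69925983e-03  3.76555952e-03  2.82209839e-05]
eef_pos [ 0.23042586 -0.68663591  0.24124171]
orientation [-1.00798354e-03  9.86920801e-01  1.61202585e-01 -2.09066899e-04]
contact_force [-0.6015028  -0.53547292 -0.2602419 ]
torque [ 0.03388264  0.00391582 -0.06204203]
finger_gap 0.9965325569927242
```

View pics/scene0.png

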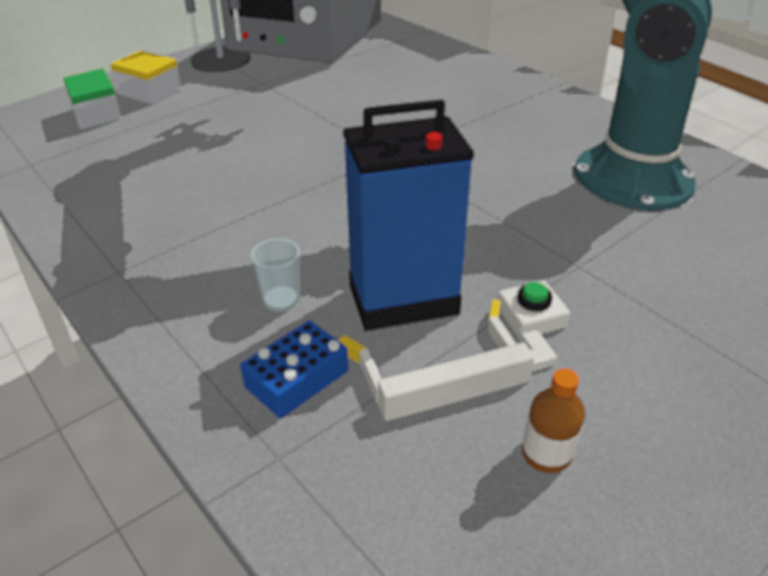

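View pics/top0.png

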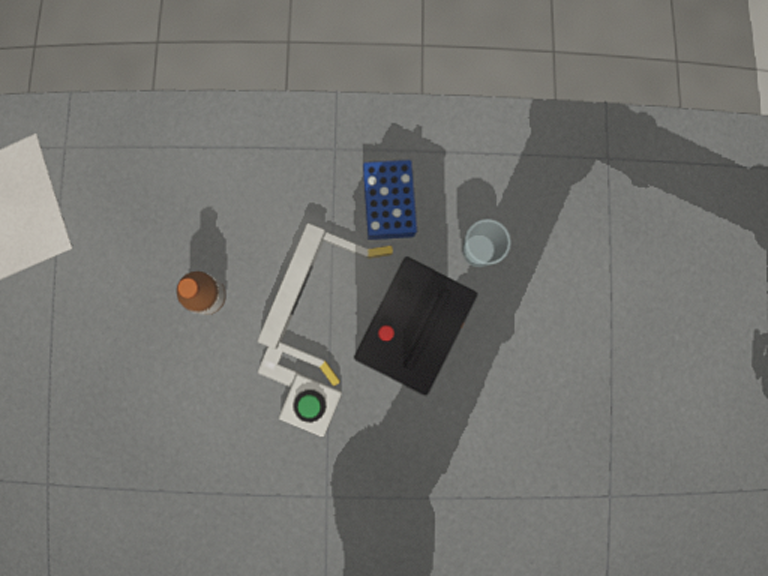

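```bash
cat > h.py <<'E'
import numpy as np,cv2
from scipy.spatial.transform import Rotation as R
from workcell import env
C={}
for n in("scene","top"):
    c=env.calibration(n);q=c['attitude'];C[n]=(192/np.tan(np.radians(c['fovy']/2)),c['cx'],c['cy'],c['k1'],np.array(c['eye']),R.from_quat([q[1],q[2],q[3],q[0]]).as_matrix())
def proj(n,P):
    f,cx,cy,k,e,A=C[n];v=(np.atleast_2d(P)-e)@A
    s=v[:,:2]/v[:,2:];s=s*(1+k*(s**2).sum(1,keepdims=True));return s*f+[cx,cy]
def ray(n,uv,z):
    f,cx,cy,k,e,A=C[n]
    d=(np.array(uv,float)-[cx,cy])/f;s=d.copy()
    for _ in range(30): s=d/(1+k*(s**2).sum())
    w=A@np.array([s[0],s[1],1]);return e+w*(z-e[2])/w[2]
def T(x,y,a,L):
    L=np.atleast_2d(L).astype(float);c,s=np.cos(a),np.sin(a)
    return np.c_[x+c*L[:,0]-s*L[:,1],y+s*L[:,0]+c*L[:,1],L[:,2]]
def crop(img,x0,y0,w,h,fn,k=5):
    cv2.imwrite(fn,cv2.resize(img[y0:y0+h,x0:x0+w],None,fx=k,fy=k,interpolation=cv2.INTER_CUBIC))
E
python3 - <<'E'
from h import *
t=env.camera("top");s=env.camera("scene");cv2.imwrite("pics/t_raw.png",t);cv2.imwrite("pics/s_raw.png",s)
crop(t,165,140,160,155,"pics/ct.png",5 if 0 else 5)
import cv2
crop(t,165,140,160,120,"pics/ct.png");crop(t,165,210,160,90,"pics/ct2.png")
crop(s,220,160,160,120,"pics/cs.png")
E
```

```text
(no output)
```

View pics/ct.png

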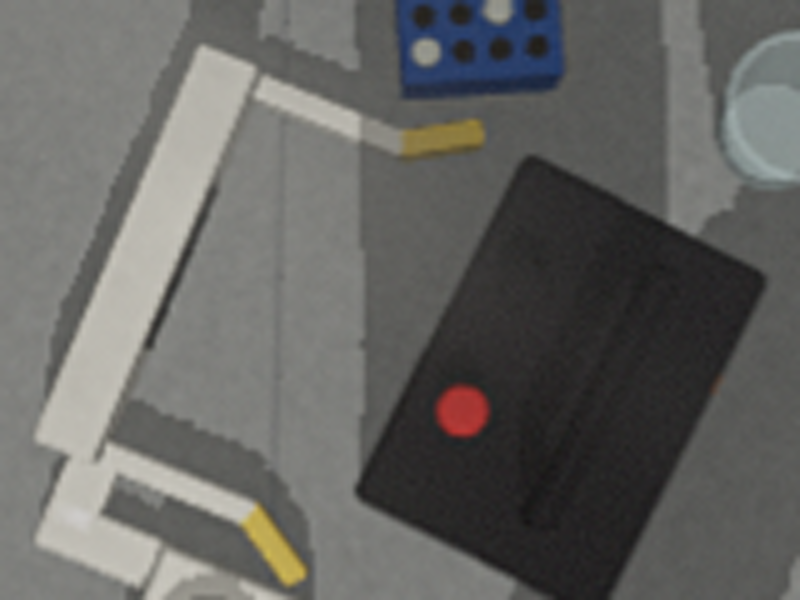

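View pics/ct2.png

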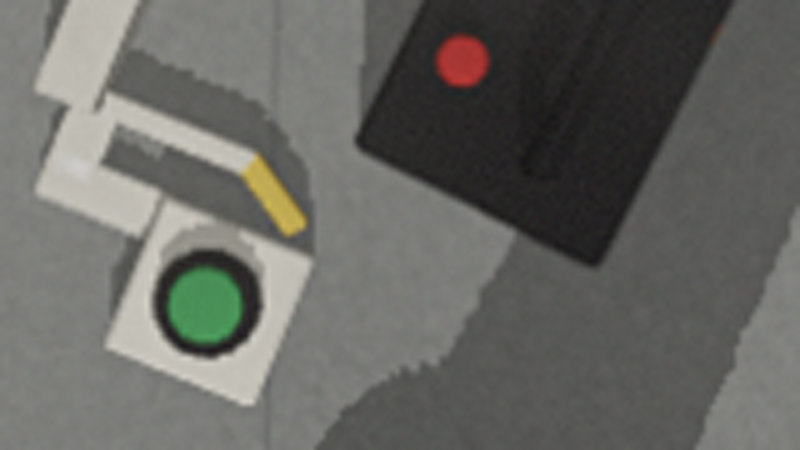

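View pics/cs.png

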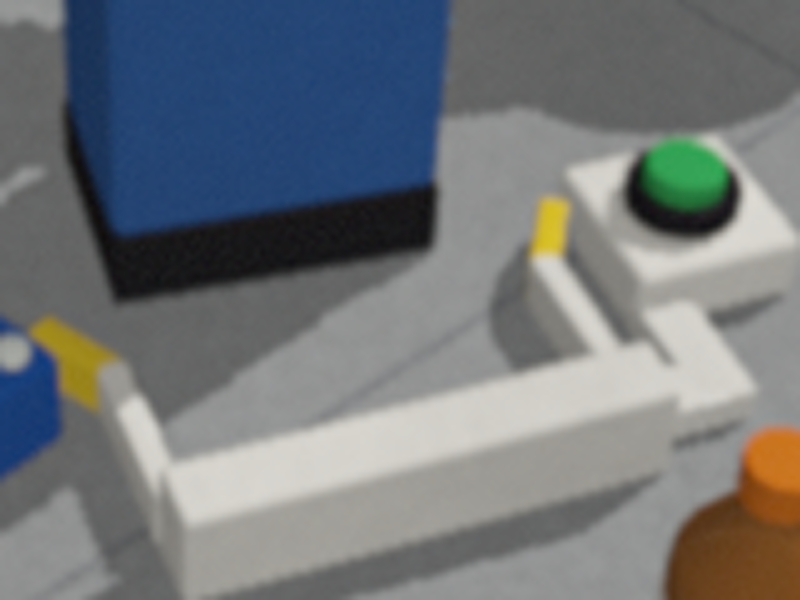

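```bash
cat > fit.py <<'E'
from h import *
from scipy.optimize import least_squares
def o(x0,y0,u,v,k=5): return [x0+(u+.5)/k-.5,y0+(v+.5)/k-.5]
def fit(obs,g):
    def r(p): return np.concatenate([(proj(n,T(p[0],p[1],p[2],np.array(L)/1e3))[0]-uv) for n,L,uv in obs])
    s=least_squares(r,g,loss='soft_l1');return s.x,r(s.x).reshape(-1,2)
E
python3 - <<'E'
from fit import *
a=lambda u,v:o(165,140,u,v); b=lambda u,v:o(165,210,u,v); c=lambda u,v:o(220,160,u,v)
D=[("top",[50,-98,45],a(258,68)),("top",[50,98,45],a(100,460)),("top",[-30,157,48],b(206,305)),
("top",[7.5,119.5,30],b(165,197)),("top",[-67.5,119.5,30],b(313,258)),("top",[-67.5,194.5,30],b(252,405)),("top",[7.5,194.5,30],b(107,348)),
("scene",[-67.5,119.5,30],c(567,172)),("scene",[-67.5,194.5,30],c(712,137)),("scene",[7.5,194.5,30],c(797,240)),("scene",[7.5,119.5,30],c(640,280)),("scene",[-30,157,48],c(685,165))]
p,r=fit(D,[.5,.15,1.2]);print("dock",p,np.degrees(p[2]));print(r.round(1).tolist())
P=[("top",[50,-70,260],a(530,155)),("top",[-50,-70,260],a(767,278)),("top",[-50,70,260],a(600,618)),("top",[50,70,260],a(357,492)),
("scene",[50,-70,0],c(118,300)),("scene",[50,70,0],c(432,250)),("scene",[-50,-70,0],c(71,152))]
q,r=fit(P,[.55,.0,1.2]);print("pack",q,np.degrees(q[2]));print(r.round(1).tolist())
dx=q[:2]-p[:2];ca,sa=np.cos(p[2]),np.sin(p[2]);print("pack in dock",ca*dx[0]+sa*dx[1],-sa*dx[0]+ca*dx[1],np.degrees(q[2]-p[2]))
print("button",T(*p,[-.03,.157,.048]),"docked front",T(*p,[-.05,0,.03]))
print("beaker",ray("top",[480/1.5,250/1.5],0),ray("top",[488/1.5,241/1.5],.085),ray("scene",[280/1.5,298/1.5],0))
print("rack",[ray("top",[u/1.5,v/1.5],.045)[:2].round(3) for u,v in((365,163),(411,160),(416,233),(369,238))])
print("bottle",ray("top",[188/1.5,288/1.5],.13))
E
```

```text
dock [0.60146695 0.09660639 1.203921  ] 68.97959214675245
[[0.4, -0.8], [-1.4, 0.9], [0.3, 0.0], [0.1, -0.6], [1.1, -0.3], [0.8, 1.1], [-0.8, -0.1], [-1.8, -0.6], [0.4, -1.1], [1.3, 0.3], [0.2, 0.7], [0.0, 1.3]]
pack [ 0.55735257 -0.01656822  1.11120157] 63.66716014562303
[[0.3, -0.7], [2.1, 0.2], [0.3, 1.7], [-1.0, 1.1], [-0.7, 1.9], [1.2, 0.8], [-1.2, 1.2]]
pack in dock -0.1214669991318506 0.0005829032692715869 -5.312432001129413
button [[0.44415386 0.12491878 0.048     ]] docked front [[0.58353193 0.04993376 0.03      ]]
beaker [ 0.69045683 -0.13603589  0.        ] [ 0.69100856 -0.13355762  0.085     ] [ 0.68993618 -0.13764222  0.        ]
rack [array([0.815, 0.05 ]), array([ 0.821, -0.021]), array([ 0.707, -0.03 ]), array([0.698, 0.041])]
bottle [0.6085965 0.2919956 0.13     ]
```

```bash
cat > mv.py <<'E'
from h import *
Dk=(0.6015,0.0966,1.2039)
def cur():
    s=env.observe();q=s['orientation'];return s,np.array(s['eef_pos']),R.from_quat([q[1],q[2],q[3],q[0]])
def target(dx,dy,z,tilt,dyaw=0):
    P=T(*Dk,[dx,dy,z])[0];a=Dk[2]+np.radians(dyaw)
    X=np.array([np.cos(a),np.sin(a),0]);Y=np.array([np.sin(a),-np.cos(a),0]);Z=np.array([0,0,-1.])
    return P,R.from_matrix(np.c_[X,Y,Z])*R.from_euler('y',tilt,degrees=True)
def calc(dx,dy,z,tilt,dyaw=0):
    s,p,r=cur();P,Q=target(dx,dy,z,tilt,dyaw)
    print("dp",(r.inv().apply(P-p)*1e3).round(1),"rot",(r.inv()*Q).as_rotvec(degrees=True).round(2))
def where():
    s,p,r=cur();d=p[:2]-Dk[:2];c,n=np.cos(Dk[2]),np.sin(Dk[2])
    F=s['contact_force'];m=r.as_matrix()
    print("t",round(s['t'],2),"dock",np.round([c*d[0]+n*d[1],-n*d[0]+c*d[1],p[2]],4),"tilt",np.degrees(np.arctan2(np.hypot(*m[:2,2]),-m[2,2])).round(2),"yaw-off",np.degrees(np.arctan2(m[0,1],-m[1,1])-Dk[2]).round(2),"F dock",np.round([c*F[0]+n*F[1],-n*F[0]+c*F[1],F[2]],1),"q",np.round(s['q'],2))
E
python3 -c "
from mv import *
where();calc(-.5,.0,.2,45);calc(-.3,0,.15,45)"
```

```text
t 0.2 dock [-0.8643  0.0652  0.2415] tilt 0.09 yaw-off -50.42 F dock [ 0.1 -0.3 -0.2] q [ 1.15  0.59  0.05  1.61 -0.03  0.94 -0.03]
dp [ 282.4 -239.2   41.9] rot [ 19.69  41.97 -47.77]
dp [ 409.8 -393.3   92.1] rot [ 19.69  41.97 -47.77]
```

Emit:
arm_command --commands '[{"dp":[28,-24,4],"delta_rot":[2,4.2,-4.8],"fingers":85},{"dp":[60,-50,9],"delta_rot":[4,8.4,-9.6],"fingers":85},{"dp":[90,-76,13],"delta_rot":[6,12.6,-14.3],"fingers":85},{"dp":[120,-102,18],"delta_rot":[8,16.8,-19.1],"fingers":85},{"dp":[150,-127,22],"delta_rot":[9.8,21,-23.9],"fingers":85},{"dp":[180,-152,27],"delta_rot":[11.8,25.2,-28.7],"fingers":85},{"dp":[210,-178,31],"delta_rot":[13.8,29.4,-33.4],"fingers":85},{"dp":[240,-203,36],"delta_rot":[15.8,33.6,-38.2],"fingers":85},{"dp":[265,-224,39],"delta_rot":[17.7,37.8,-43],"fingers":85},{"dp":[282,-239,42],"delta_rot":[19.7,42,-47.8],"fingers":85}]'

```text
t: 1.03
eef_pos: [0.4231, -0.3676, 0.201]
orientation: [-0.218, 0.759, 0.526, 0.317]
contact_force: [0.3, 0.7, -1.2]
finger_gap: 0.994
```

```bash
python3 -c "
from mv import *
where();calc(-.3,.0,.10,45)"
```

```text
t 1.03 dock [-0.4973  0.      0.201 ] tilt 45.25 yaw-off 0.41 F dock [ 0.7  0.  -1.2] q [ 1.31  0.72 -0.53  1.82 -0.39  1.09  0.72]
dp [ 67.2   1.1 211.3] rot [-0.15 -0.25  0.44]
```

Emit:
arm_command --commands '[{"dp":[7,0,20],"delta_rot":[0,0,0.4],"fingers":85},{"dp":[14,0,42],"delta_rot":[0,0,0.4],"fingers":85},{"dp":[21,0,66],"delta_rot":[0,0,0.4],"fingers":85},{"dp":[29,0,92],"delta_rot":[0,0,0.4],"fingers":85},{"dp":[37,0,118],"delta_rot":[0,0,0.4],"fingers":85},{"dp":[45,0,144],"delta_rot":[0,0,0.4],"fingers":85},{"dp":[53,0,168],"delta_rot":[0,0,0.4],"fingers":85},{"dp":[60,0,190],"delta_rot":[0,0,0.4],"fingers":85},{"dp":[65,0,205],"delta_rot":[0,0,0.4],"fingers":85},{"dp":[67,1,211],"delta_rot":[0,0,0.4],"fingers":85}]'

```text
t: 1.87
eef_pos: [0.4931, -0.1851, 0.0978]
orientation: [-0.219, 0.762, 0.522, 0.315]
contact_force: [0.4, -0.4, 0.3]
finger_gap: 0.993
```

Run:
```python
from mv import *
where();calc(-.26,.0,.028,45)
for n in("scene","top"): cv2.imwrite(f"pics/{n}1.png",cv2.resize(env.camera(n),None,fx=1.5,fy=1.5))
```

```text
t 1.87 dock [-3.018e-01  2.000e-04  9.780e-02] tilt 45.09 yaw-off -0.06 F dock [-0.2 -0.5  0.3] q [ 1.1   0.84 -0.63  2.07 -0.54  0.63  0.71]
dp [-19.9   0.5  78.9] rot [-0.19 -0.08 -0.27]
```

View pics/top1.png

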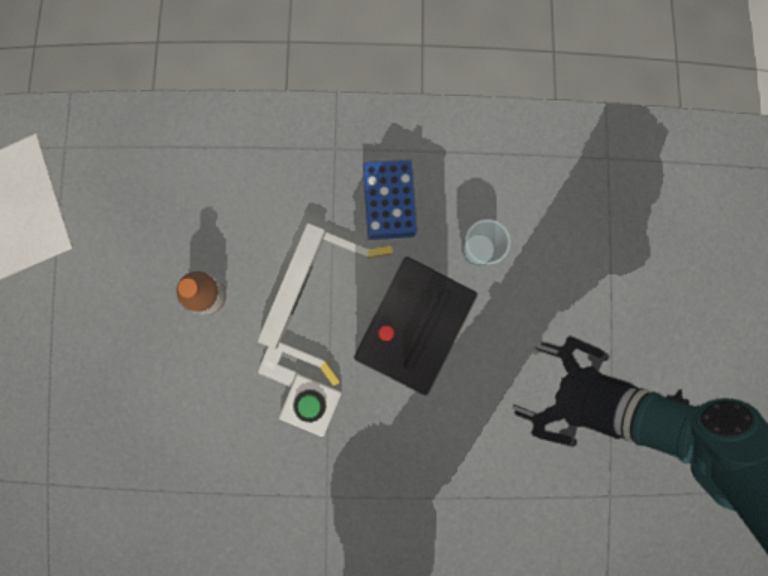

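Emit:
arm_command --commands '[{"dp":[-2,0,8],"delta_rot":[0,0,0],"fingers":85},{"dp":[-4,0,17],"delta_rot":[0,0,0],"fingers":85},{"dp":[-7,0,27],"delta_rot":[0,0,0],"fingers":85},{"dp":[-10,0,37],"delta_rot":[0,0,0],"fingers":85},{"dp":[-12,0,47],"delta_rot":[0,0,0],"fingers":85},{"dp":[-15,0,57],"delta_rot":[0,0,0],"fingers":85},{"dp":[-17,0,66],"delta_rot":[0,0,0],"fingers":85},{"dp":[-19,0,74],"delta_rot":[0,0,0],"fingers":85},{"dp":[-20,0,79],"delta_rot":[0,0,0],"fingers":85},{"dp":[-20,0,79],"delta_rot":[0,0,0],"fingers":85}]'

```text
t: 2.8
eef_pos: [0.5081, -0.1478, 0.0275]
orientation: [-0.218, 0.763, 0.521, 0.315]
contact_force: [0.3, -0.5, 0.5]
finger_gap: 0.995
```

Run:
```python
from mv import *
where();calc(-.205,.0,.028,45);calc(-.16,.0,.028,45)
s=env.camera("scene");crop(s,180,60,180,140,"pics/s2.png",4)
```

```text
t 2.8 dock [-0.2617 -0.0005  0.0275] tilt 45.04 yaw-off -0.19 F dock [-0.4 -0.5  0.5] q [ 1.05  0.98 -0.65  2.09 -0.56  0.45  0.75]
dp [40.4 -0.7 39.8] rot [-0.07 -0.04 -0.34]
dp [72.2 -0.8 71.6] rot [-0.07 -0.04 -0.34]
```

View pics/s2.png

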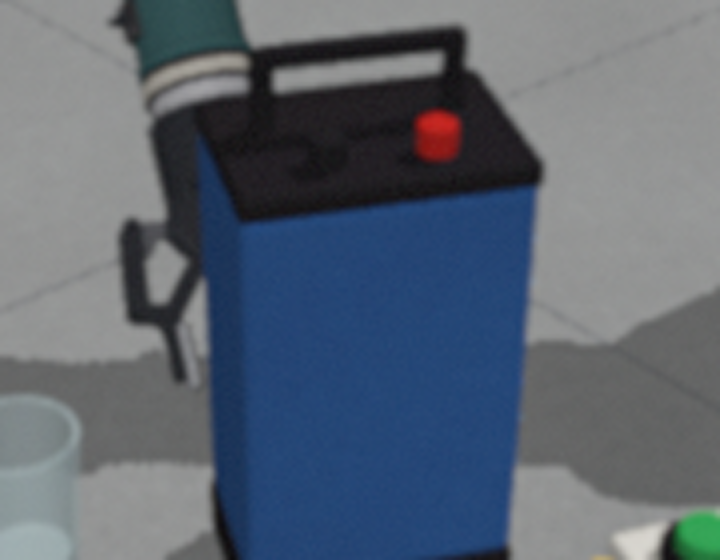

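Emit:
arm_command --commands '[{"dp":[6,0,6],"delta_rot":[0,0,0],"fingers":85},{"dp":[14,0,14],"delta_rot":[0,0,0],"fingers":85},{"dp":[22,0,22],"delta_rot":[0,0,0],"fingers":85},{"dp":[30,0,30],"delta_rot":[0,0,-0.2],"fingers":85},{"dp":[35,0,35],"delta_rot":[0,0,-0.2],"fingers":85},{"dp":[38,0,38],"delta_rot":[0,0,-0.2],"fingers":85},{"dp":[41,-0.5,41],"delta_rot":[0,0,-0.2],"fingers":85},{"dp":[44,-0.5,44],"delta_rot":[0,0,-0.2],"fingers":85},{"dp":[46,-0.5,46],"delta_rot":[0,0,-0.2],"fingers":85},{"dp":[48,-0.5,48],"delta_rot":[0,0,-0.2],"fingers":85}]'

```text
t: 3.68
eef_pos: [0.5326, -0.0857, 0.0281]
orientation: [-0.216, 0.762, 0.522, 0.315]
contact_force: [-0.7, -0.3, -0.3]
finger_gap: 0.994
```

Run:
```python
from mv import *
where();calc(-.17,.0,.028,45)
for n in("top",): cv2.imwrite(f"pics/{n}3.png",cv2.resize(env.camera(n)[120:310,120:376],None,fx=3,fy=3))
```

```text
t 3.68 dock [-0.1949 -0.0011  0.0281] tilt 44.95 yaw-off -0.14 F dock [-0.5  0.5 -0.3] q [ 0.98  0.99 -0.72  2.12 -0.62  0.34  0.73]
dp [17.5 -1.1 17.7] rot [ 0.06  0.05 -0.15]
```

View pics/top3.png

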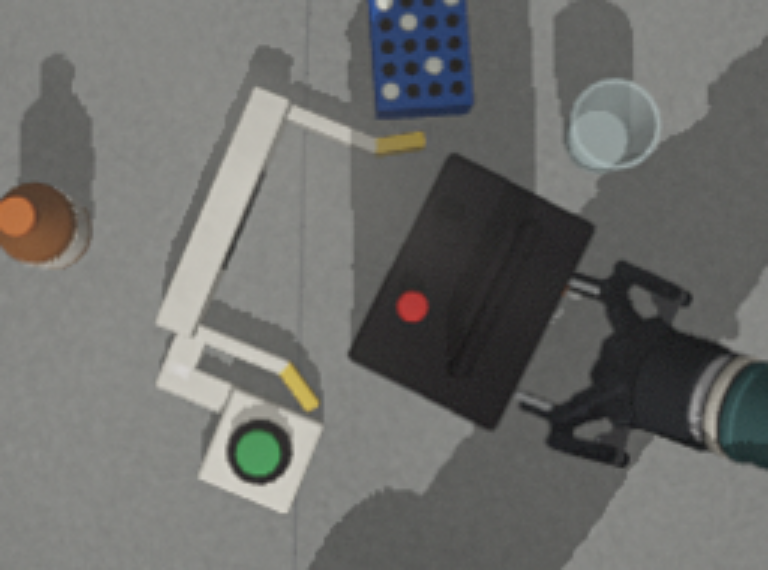

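Emit:
arm_command --commands '[{"dp":[1,0,1],"delta_rot":[0,-1,0],"fingers":85},{"dp":[2,0,2],"delta_rot":[0,-2,0],"fingers":85},{"dp":[4,0,4],"delta_rot":[0,-3,0],"fingers":85},{"dp":[6,0,6],"delta_rot":[0,-4,0],"fingers":85},{"dp":[8,-0.5,8],"delta_rot":[0,-5,0],"fingers":85},{"dp":[10,-0.5,10],"delta_rot":[0,-6,0],"fingers":85},{"dp":[12,-1,12],"delta_rot":[0,-7,0],"fingers":85},{"dp":[14,-1,14],"delta_rot":[0,-7,0],"fingers":85},{"dp":[16,-1,16],"delta_rot":[0,-7,0],"fingers":85},{"dp":[18,-1,18],"delta_rot":[0,-7,0],"fingers":85}]'

```text
t: 4.57
eef_pos: [0.5423, -0.0664, 0.0275]
orientation: [-0.18, 0.783, 0.533, 0.267]
contact_force: [-4.7, -11.6, 8.9]
finger_gap: 0.996
```

Run:
```python
from mv import *
where();calc(-.14,.0,.028,38)
for n in("top",): cv2.imwrite(f"pics/{n}4.png",cv2.resize(env.camera(n)[120:310,120:376],None,fx=3,fy=3))
```

```text
t 4.57 dock [-0.1734 -0.0032  0.0275] tilt 37.52 yaw-off -0.58 F dock [-12.5   0.2   8.9] q [ 0.84  0.92 -0.65  2.15 -0.64  0.26  0.65]
dp [26.8 -3.5 19.9] rot [ 0.49  0.48 -0.35]
```

View pics/top4.png

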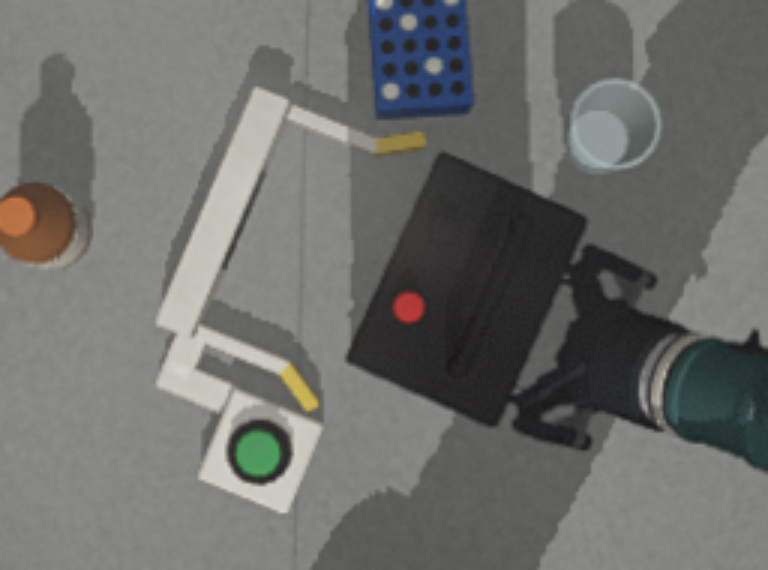

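```bash
cat > fk.py <<'E'
from mv import *
from scipy.optimize import least_squares
from itertools import product
D=[([1.1535,.592,.0483,1.6097,-.0333,.9427,-.0337],[.2304,-.6866,.2412],[-.001,.98692,.1612,-.0002]),
([1.31,.72,-.53,1.82,-.39,1.09,.72],[.4231,-.3676,.201],[-.218,.759,.526,.317]),
([1.1,.84,-.63,2.07,-.54,.63,.71],[.4931,-.1851,.0978],[-.219,.762,.522,.315]),
([1.05,.98,-.65,2.09,-.56,.45,.75],[.5081,-.1478,.0275],[-.218,.763,.521,.315]),
([.98,.99,-.72,2.12,-.62,.34,.73],[.5326,-.0857,.0281],[-.216,.762,.522,.315])]
s=env.observe();D.append((list(s['q']),list(s['eef_pos']),list(s['orientation'])))
def fk(q,p,sg):
    h,a,b,c,o1,o7,ex,ey,ez=p[:9];q=np.array(q)*sg
    Rz=lambda t:R.from_euler('z',t);Ry=lambda t:R.from_euler('y',t)
    r=Rz(q[0]+o1)*Ry(q[1])*Rz(q[2]);x=np.array([0,0,h])+r.apply([0,0,a])
    x=x+r.apply([ex,0,0])
    r=r*Ry(q[3])*Rz(q[4]);x=x+r.apply([ey,0,b]);r=r*Ry(q[5])*Rz(q[6]+o7);x=x+r.apply([ez,0,c]);return x,r
if __name__=="__main__":
    best=[]
    for s1,s3,s5,s7 in product((1,-1),repeat=4):
        sg=np.array([s1,1,s3,1,s5,1,s7])
        def res(p):
            out=[]
            for q,P,o in D:
                x,r=fk(q,p,sg);t=R.from_quat([o[1],o[2],o[3],o[0]]);out+=list((x-P)*3)+list((t.inv()*r).as_rotvec())
            return np.array(out)
        for o1,o7 in product((0,1.57,3.14,-1.57),repeat=2):
            m=least_squares(res,[.3,.35,.35,.2,o1,o7,0,0,0]);best.append((m.cost,tuple(sg),m.x.round(3)))
    best.sort(key=lambda b:b[0])
    for b in best[:4]: print(b)
E
python3 fk.py
```

```text
(np.float64(0.0025244864730364232), (np.int64(-1), np.int64(1), np.int64(-1), np.int64(1), np.int64(-1), np.int64(1), np.int64(-1)), array([ 0.255,  0.698,  0.515,  0.314, -0.019,  1.554, -0.089,  0.022,
       -0.03 ]))
(np.float64(0.002524486473036429), (np.int64(-1), np.int64(1), np.int64(-1), np.int64(1), np.int64(-1), np.int64(1), np.int64(-1)), array([ 0.255,  0.698,  0.515,  0.314, -0.019, -4.73 , -0.089,  0.022,
       -0.03 ]))
(np.float64(0.0025244864730364397), (np.int64(-1), np.int64(1), np.int64(-1), np.int64(1), np.int64(-1), np.int64(1), np.int64(-1)), array([ 0.255,  0.698,  0.515,  0.314, -0.019,  1.554, -0.089,  0.022,
       -0.03 ]))
(np.float64(0.0025244864730364614), (np.int64(-1), np.int64(1), np.int64(-1), np.int64(1), np.int64(-1), np.int64(1), np.int64(-1)), array([ 0.255,  0.698,  0.515,  0.314, -0.019,  1.554, -0.089,  0.022,
       -0.03 ]))
```

```bash
cat > sim.py <<'E'
from fk import *
sg=np.array([-1,1,-1,1,-1,1,-1]);p=[.255,.698,.515,.314,-.019,1.554,-.089,.022,-.03]
def step(q,P,Q):
    for _ in range(4):
        x,r=fk(q,p,sg)
        f=lambda q:(lambda x,r:np.r_[P-x,(r.inv()*Q).as_rotvec()])(*fk(q,p,sg))
        e=f(q);J=np.array([(f(q+1e-5*np.eye(7)[i])-e)/1e-5 for i in range(7)]).T
        q=q-np.linalg.pinv(J,rcond=1e-3)@e
    return q
def run(x0,x1,z,t0,t1,q0,n=12,dy=0,yaw=0):
    q=np.array(q0)
    for k in np.linspace(0,1,n):
        P,Q=target(x0+(x1-x0)*k,dy,z,t0+(t1-t0)*k,yaw);q=step(q,P,Q)
    return q
E
python3 - <<'E'
from sim import *
q0=np.array(env.observe()['q'])
# check on past
print(run(-.26,-.195,.028,45,45,[1.05,.98,-.65,2.09,-.56,.45,.75]).round(2))
for t in(50,45,38,30,25): print(t,run(-.1734,-.066,.028,37.5,t,q0).round(2))
E
```

```text
[ 0.96  0.99 -0.71  2.12 -0.62  0.35  0.73]
50 [ 0.86  1.13 -0.91  2.14 -0.71  0.12  0.69]
45 [ 0.79  1.05 -0.84  2.14 -0.72  0.13  0.65]
38 [ 0.67  0.95 -0.71  2.13 -0.72  0.15  0.58]
30 [ 0.5   0.85 -0.53  2.11 -0.72  0.19  0.48]
25 [ 0.37  0.8  -0.39  2.1  -0.7   0.23  0.42]
```

Emit:
arm_command --commands '[{"dp":[3,-0.3,2.2],"delta_rot":[0,0,0],"fingers":85},{"dp":[6,-0.6,4.5],"delta_rot":[0,0,0],"fingers":85},{"dp":[10,-0.9,7.5],"delta_rot":[0,0,0],"fingers":85},{"dp":[14,-1.2,10.5],"delta_rot":[0,0,0],"fingers":85},{"dp":[18,-1.5,13.5],"delta_rot":[0,0,0],"fingers":85},{"dp":[22,-1.8,16.5],"delta_rot":[0,0,0],"fingers":85},{"dp":[26,-2,19.5],"delta_rot":[0,0,0],"fingers":85},{"dp":[30,-2,22.5],"delta_rot":[0,0,0],"fingers":85},{"dp":[33,-2,24.8],"delta_rot":[0,0,0],"fingers":85},{"dp":[36,-2,27],"delta_rot":[0,0,0],"fingers":85}]'

```text
t: 5.45
eef_pos: [0.5563, -0.0249, 0.0272]
orientation: [-0.179, 0.783, 0.533, 0.266]
contact_force: [-4.3, -12.1, 3.6]
finger_gap: 0.989
```

Run:
```python
from mv import *
where();calc(-.09,.0,.028,38)
t=env.camera("top");crop(t,165,140,160,120,"pics/t5.png");s=env.camera("scene");crop(s,200,60,190,142,"pics/s5.png",4)
```

```text
t 5.45 dock [-0.1296 -0.0014  0.0272] tilt 37.42 yaw-off -0.58 F dock [-12.9  -0.3   3.6] q [ 0.78  0.93 -0.69  2.15 -0.67  0.19  0.62]
dp [31.9 -1.8 23.4] rot [ 0.52  0.58 -0.33]
```

View pics/t5.png

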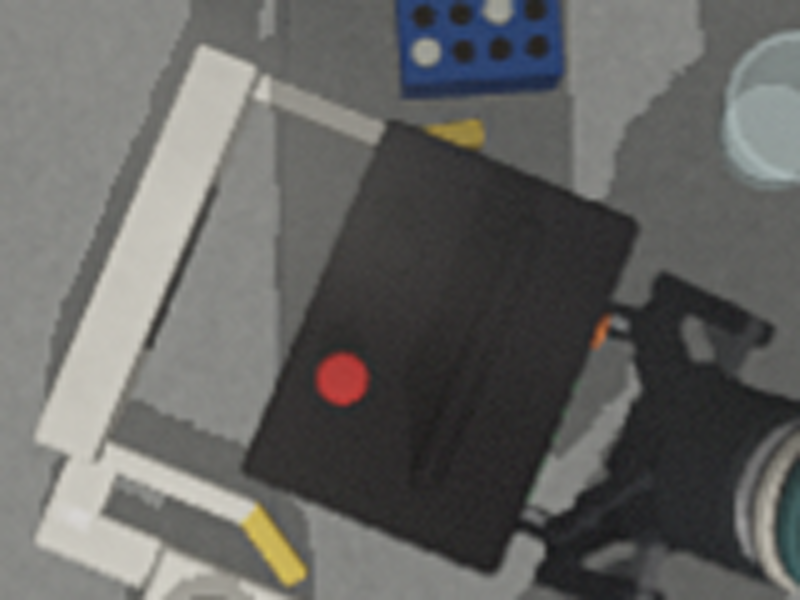

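View pics/s5.png

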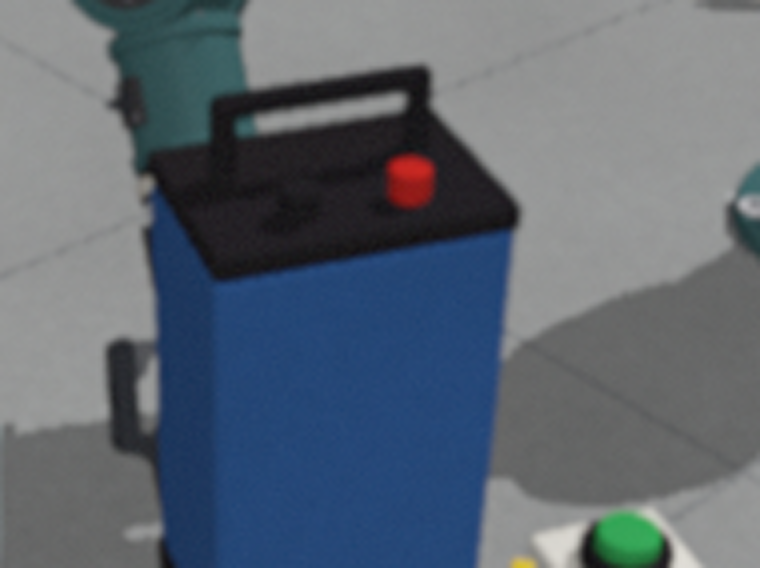

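Run:
```python
from fit import *
from mv import Dk
a=lambda u,v:o(165,140,u,v)
P=[("top",[50,-70,260],a(388,120)),("top",[-50,-70,260],a(638,224)),("top",[-50,70,260],a(495,576)),("top",[50,70,260],a(243,468))]
b=lambda u,v:o(200,60,u,v,4)
P+=[("scene",[50,-70,260],b(217,280)),("scene",[50,70,260],b(517,226)),("scene",[-50,-70,260],b(150,155))]
q,r=fit(P,[.55,.0,1.2]);print(r.round(1).tolist())
dx=q[:2]-Dk[:2];ca,sa=np.cos(Dk[2]),np.sin(Dk[2]);print("pack in dock",ca*dx[0]+sa*dx[1],-sa*dx[0]+ca*dx[1],np.degrees(q[2]-Dk[2]))
```

```text
[[-0.6, -1.6], [0.6, -1.1], [-0.4, 0.7], [-1.9, 0.7], [-0.7, -4.0], [2.6, -4.6], [-1.7, -0.8]]
pack in dock -0.07322658781532351 0.0034083678033926985 -0.465219376862344
```

Emit:
arm_command --commands '[{"dp":[3,-0.2,2.2],"delta_rot":[0,0,0],"fingers":85},{"dp":[6,-0.4,4.5],"delta_rot":[0,0,0],"fingers":85},{"dp":[10,-0.5,7.5],"delta_rot":[0,0,0],"fingers":85},{"dp":[14,-0.5,10.4],"delta_rot":[0,0,0],"fingers":85},{"dp":[18,-0.5,13.4],"delta_rot":[0,0,0],"fingers":85},{"dp":[22,-0.5,16.4],"delta_rot":[0,0,0],"fingers":85},{"dp":[26,-0.5,19.4],"delta_rot":[0,0,0],"fingers":85},{"dp":[30,-0.5,22.4],"delta_rot":[0,0,0],"fingers":85},{"dp":[33,-0.5,24.6],"delta_rot":[0,0,0],"fingers":85},{"dp":[36,-0.5,26.8],"delta_rot":[0,0,0],"fingers":85}]'

```text
t: 6.38
eef_pos: [0.5709, 0.0179, 0.0275]
orientation: [-0.18, 0.783, 0.533, 0.266]
contact_force: [-4.4, -9.9, -0.7]
finger_gap: 1.0
```

Run:
```python
from mv import *
where();calc(-.06,.0,.028,38)
t=env.camera("top");crop(t,165,140,160,120,"pics/t6.png");s=env.camera("scene");crop(s,200,60,190,142,"pics/s6.png",4)
```

```text
t 6.38 dock [-0.0844  0.0003  0.0275] tilt 37.43 yaw-off -0.52 F dock [-10.8   0.5  -0.7] q [ 0.71  0.94 -0.72  2.15 -0.71  0.14  0.59]
dp [19.7  0.1 14.4] rot [ 0.39  0.57 -0.36]
```

View pics/t6.png

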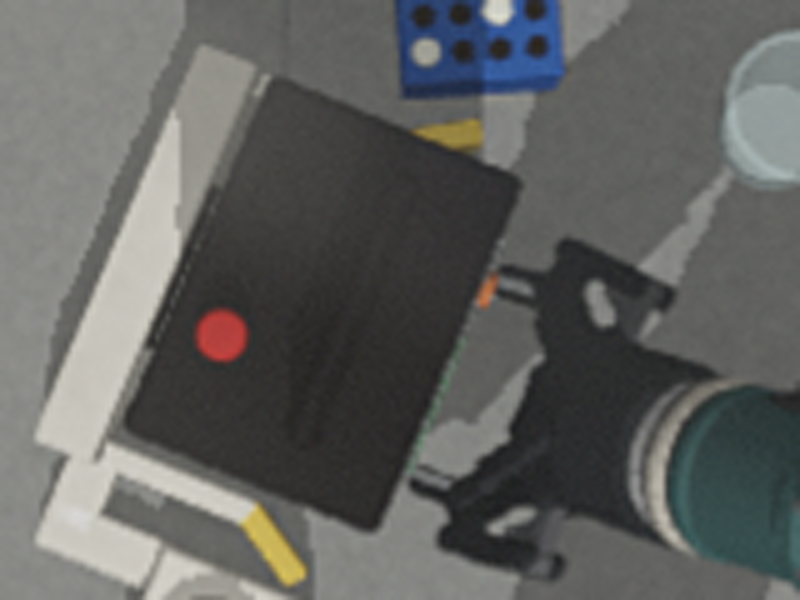

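Emit:
arm_command --commands '[{"dp":[2,0,1.5],"delta_rot":[0,-0.5,0],"fingers":85},{"dp":[4,0,3],"delta_rot":[0,-1,0],"fingers":85},{"dp":[6,0,4.5],"delta_rot":[0,-1.5,0],"fingers":85},{"dp":[8,0,6],"delta_rot":[0,-2,0],"fingers":85},{"dp":[10,0,7.5],"delta_rot":[0,-2.5,0],"fingers":85},{"dp":[12,0,9],"delta_rot":[0,-3,-0.2],"fingers":85},{"dp":[14,0,10.5],"delta_rot":[0,-3,-0.3],"fingers":85},{"dp":[16,0,11.8],"delta_rot":[0,-3,-0.3],"fingers":85},{"dp":[18,0,13.2],"delta_rot":[0,-3,-0.3],"fingers":85},{"dp":[19,0,14],"delta_rot":[0,-3,-0.3],"fingers":85}]'

```text
t: 7.32
eef_pos: [0.5789, 0.0402, 0.0282]
orientation: [-0.166, 0.788, 0.54, 0.245]
contact_force: [-4.4, -8.8, -2.6]
finger_gap: 0.996
```

Run:
```python
from mv import *
where();calc(-.05,.0,.028,34)
t=env.camera("top");crop(t,165,140,160,120,"pics/t7.png");s=env.camera("scene");crop(s,200,60,190,142,"pics/s7.png",4)
```

```text
t 7.32 dock [-0.0608  0.0008  0.0282] tilt 34.45 yaw-off -0.25 F dock [-9.7  0.9 -2.6] q [ 0.61  0.9  -0.67  2.15 -0.74  0.12  0.55]
dp [8.8 0.8 6.3] rot [ 0.32 -0.45 -0.08]
```

View pics/t7.png

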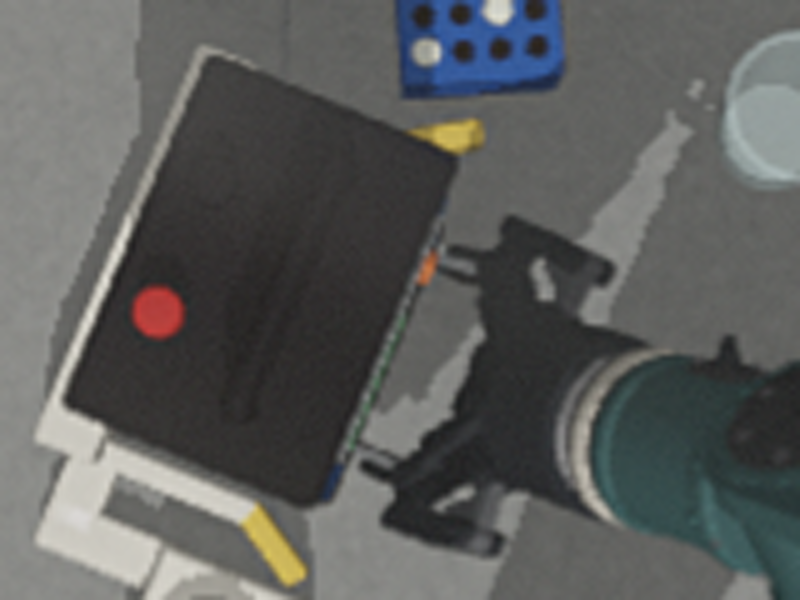

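Emit:
arm_command --commands '[{"dp":[0.8,0,0.6],"delta_rot":[0,0,0],"fingers":85},{"dp":[1.6,0,1.1],"delta_rot":[0,0,0],"fingers":85},{"dp":[2.4,0,1.7],"delta_rot":[0,0,0],"fingers":85},{"dp":[3.2,0,2.2],"delta_rot":[0,0,0],"fingers":85},{"dp":[4,0,2.8],"delta_rot":[0,0,0],"fingers":85},{"dp":[4.4,0,3.1],"delta_rot":[0,0,0],"fingers":85},{"dp":[4.8,0,3.4],"delta_rot":[0,0,0],"fingers":85},{"dp":[5.2,0,3.6],"delta_rot":[0,0,0],"fingers":85},{"dp":[5.6,0,3.9],"delta_rot":[0,0,0],"fingers":85},{"dp":[5.6,0,3.9],"delta_rot":[0,0,0],"fingers":85}]'

```text
t: 8.25
eef_pos: [0.5809, 0.0457, 0.0281]
orientation: [-0.165, 0.788, 0.54, 0.245]
contact_force: [-4.0, -10.9, 0.5]
finger_gap: 0.993
```

Run:
```python
from mv import *
where()
t=env.camera("top");crop(t,165,140,160,120,"pics/t8.png");s=env.camera("scene");crop(s,200,60,190,142,"pics/s8.png",4)
```

```text
t 8.25 dock [-0.0549  0.0009  0.0281] tilt 34.41 yaw-off -0.27 F dock [-11.6  -0.2   0.5] q [ 0.6   0.9  -0.67  2.14 -0.75  0.12  0.55]
```

View pics/t8.png

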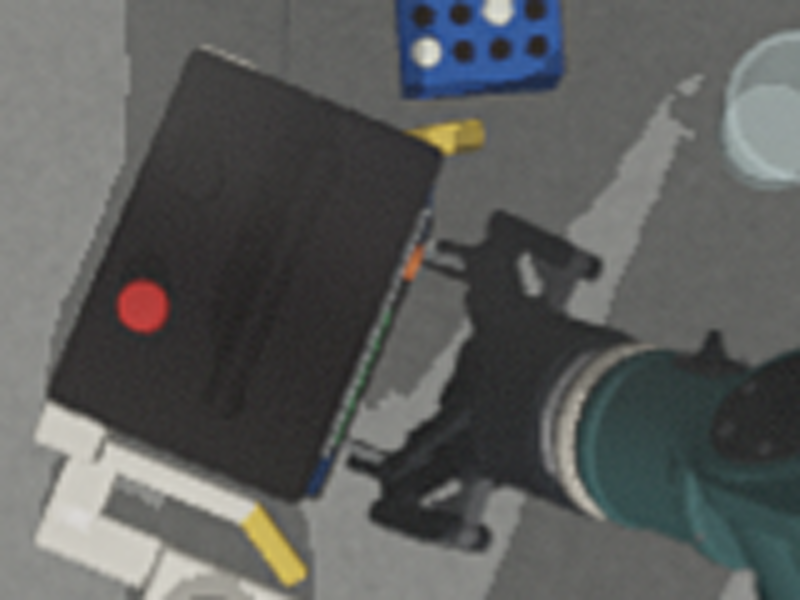

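Emit:
arm_command --commands '[{"dp":[0.5,0,0.3],"delta_rot":[0,0,0],"fingers":85},{"dp":[1,0,0.7],"delta_rot":[0,0,0],"fingers":85},{"dp":[1.5,0,1],"delta_rot":[0,0,0],"fingers":85},{"dp":[2,0,1.4],"delta_rot":[0,0,0],"fingers":85},{"dp":[2.5,0,1.7],"delta_rot":[0,0,0],"fingers":85},{"dp":[3,0,2],"delta_rot":[0,0,0],"fingers":85},{"dp":[3.3,0,2.3],"delta_rot":[0,0,0],"fingers":85},{"dp":[3.3,0,2.3],"delta_rot":[0,0,0],"fingers":85},{"dp":[3.3,0,2.3],"delta_rot":[0,0,0],"fingers":85},{"dp":[3.3,0,2.3],"delta_rot":[0,0,0],"fingers":85}]'

```text
t: 9.18
eef_pos: [0.581, 0.0459, 0.0278]
orientation: [-0.164, 0.789, 0.539, 0.244]
contact_force: [-11.8, -23.1, 13.3]
finger_gap: 0.995
```

Run:
```python
from mv import *
where()
t=env.camera("top");crop(t,165,140,160,120,"pics/t9.png");s=env.camera("scene");crop(s,220,160,160,120,"pics/s9.png",5)
```

```text
t 9.18 dock [-0.0547  0.001   0.0278] tilt 34.2 yaw-off -0.39 F dock [-25.8   2.7  13.3] q [ 0.6   0.9  -0.67  2.14 -0.75  0.11  0.55]
```

View pics/t9.png

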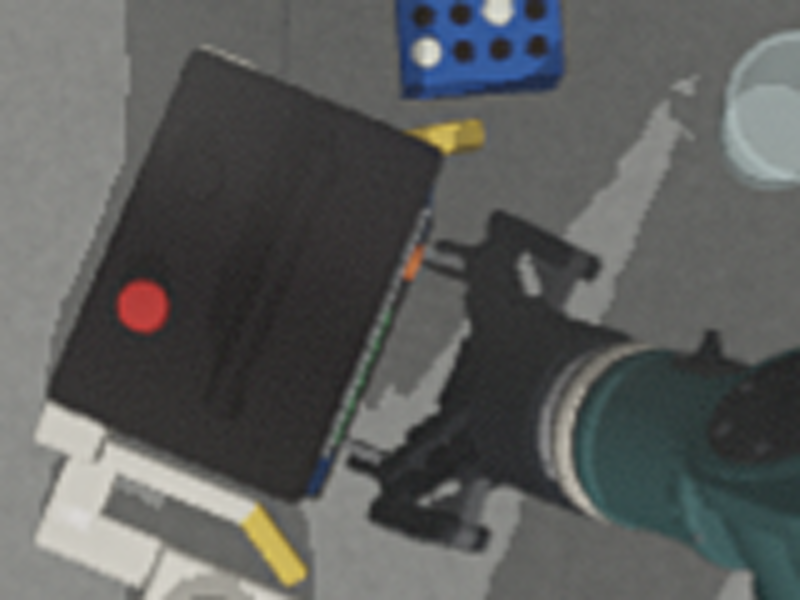

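View pics/s9.png

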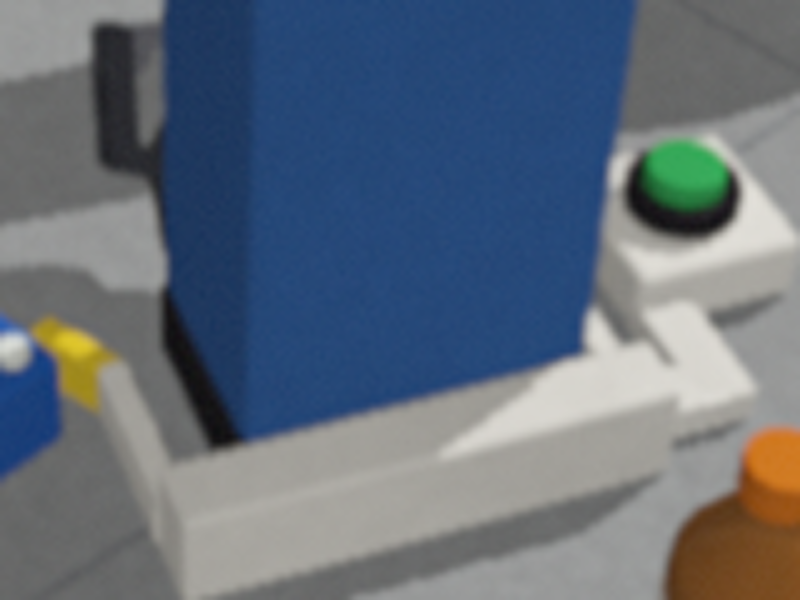

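Emit:
arm_command --commands '[{"dp":[-2,0,-1.3],"delta_rot":[0,0,0],"fingers":85},{"dp":[-5,0,-3.3],"delta_rot":[0,0,0],"fingers":85},{"dp":[-9,0,-6],"delta_rot":[0,0,0],"fingers":85},{"dp":[-15,0,-10],"delta_rot":[0,0,0],"fingers":85},{"dp":[-23,0,-15.5],"delta_rot":[0,0,0],"fingers":85},{"dp":[-33,0,-22],"delta_rot":[0,0,0],"fingers":85},{"dp":[-45,0,-30],"delta_rot":[0,0,0],"fingers":85},{"dp":[-57,0,-38.5],"delta_rot":[0,0,0],"fingers":60},{"dp":[-68,0,-46],"delta_rot":[0,0,0],"fingers":30},{"dp":[-75,0,-50],"delta_rot":[0,0,0],"fingers":0}]'

```text
t: 10.12
eef_pos: [0.5504, -0.0319, 0.0284]
orientation: [-0.169, 0.786, 0.54, 0.248]
contact_force: [-0.7, -0.5, 0.4]
finger_gap: 0.601
```

Run:
```python
from mv import *
where()
t=env.camera("top");crop(t,165,140,160,120,"pics/t10.png");crop(t,165,210,160,90,"pics/t10b.png");s=env.camera("scene");crop(s,220,160,160,120,"pics/s10.png",5);cv2.imwrite("pics/s10f.png",cv2.resize(s,None,fx=1.5,fy=1.5))
```

```text
t 10.12 dock [-0.1383  0.0016  0.0284] tilt 34.88 yaw-off -0.04 F dock [-0.7  0.5  0.4] q [ 0.74  0.89 -0.63  2.16 -0.68  0.21  0.62]
```

View pics/t10.png

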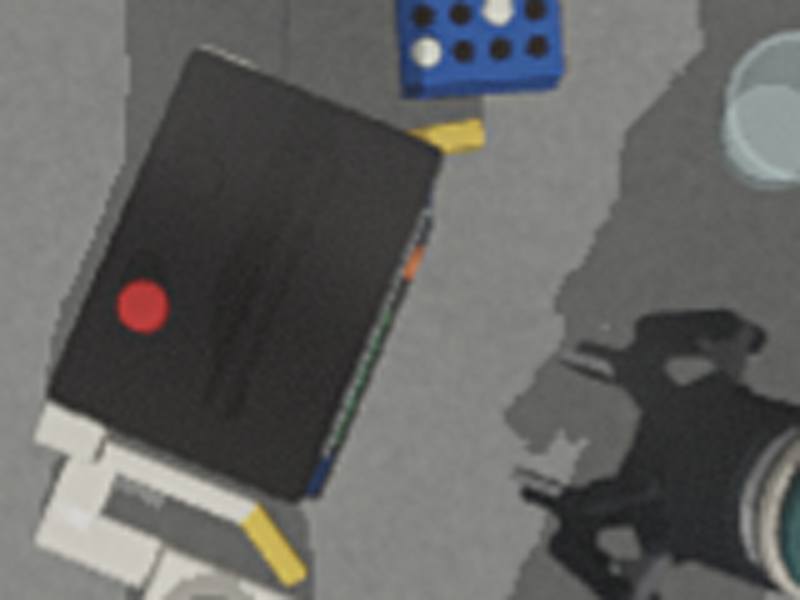

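View pics/s10f.png

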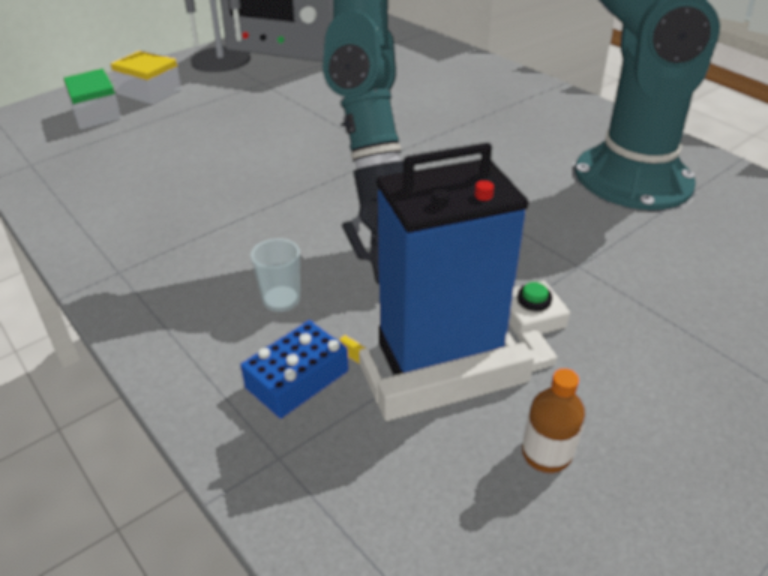

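Run:
```python
from fit import *
from mv import *
a=lambda u,v:o(165,140,u,v)
P=[("top",[50,-70,260],a(195,47)),("top",[-50,-70,260],a(443,150)),("top",[-50,70,260],a(302,502)),("top",[50,70,260],a(48,395))]
q,r=fit(P,[.55,.0,1.2]);print(r.round(1).tolist())
dx=q[:2]-Dk[:2];ca,sa=np.cos(Dk[2]),np.sin(Dk[2]);print("pack in dock",ca*dx[0]+sa*dx[1],-sa*dx[0]+ca*dx[1],np.degrees(q[2]-Dk[2]))
# predicted docked crop corner positions
for y in(-70,70):
  for x in(50,-50): print(x,y,((proj("top",T(*Dk,[x/1e3,y/1e3,.26]))[0]-[165,140]+.5)*5-.5).round(0))
# stop edge yaw direct
u=ray("top",a(200,45),.045);v=ray("top",a(40,440),.045);print("stop back edge yaw",np.degrees(np.arctan2(*(u-v)[[0,1]])), np.degrees(Dk[2]), np.linalg.norm(u-v))
f=ray("top",a(195,47),.26);g=ray("top",a(48,395),.26);print("pack back edge",np.degrees(np.arctan2(*(f-g)[[0,1]])))
f=ray("top",a(443,150),.26);g=ray("top",a(302,502),.26);print("pack front edge",np.degrees(np.arctan2(*(f-g)[[0,1]])))
calc(-.10,.06,.2,15)
```

```text
[[-0.1, -1.1], [1.5, -0.9], [-0.1, 0.9], [-1.0, 0.9]]
pack in dock -8.155358947161935e-05 0.005250404431169824 -0.14571777596681001
50 -70 [200.  28.]
-50 -70 [455. 132.]
50 70 [ 49. 386.]
-50 70 [308. 493.]
stop back edge yaw 110.30000900670899 68.9783889557998 0.19292204495320137
pack back edge 111.11578959792308
pack front edge 110.60912265802293
dp [ 129.4  -58.3 -119.4] rot [  0.13 -19.87  -0.05]
```

View pics/s10.png

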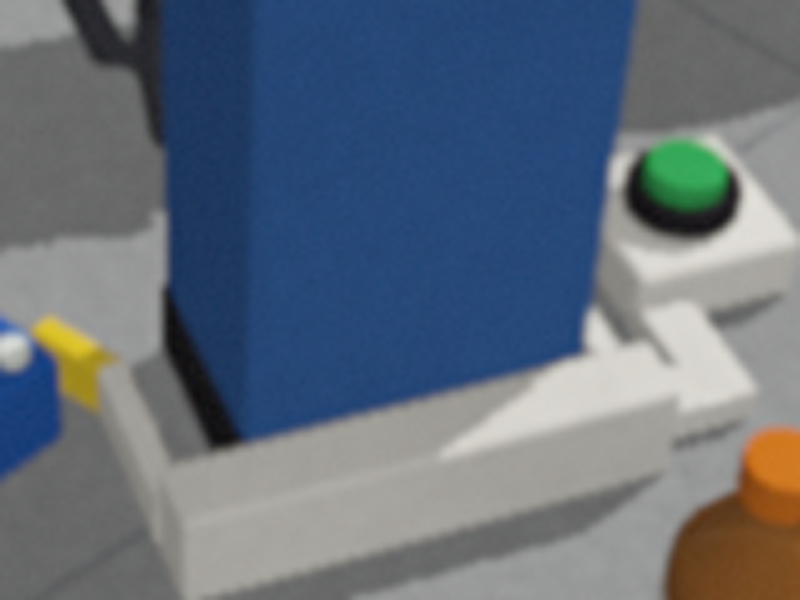

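Run:
```python
from sim import *
q0=np.array(env.observe()['q'])
def seg(q,a,b,n=15):
    for k in np.linspace(0,1,n):
        w=np.array(a)+(np.array(b)-np.array(a))*k;P,Q=target(*w);q=step(q,P,Q)
    return q
for yaw in(0,-30,30,-60):
    A=[-.138,.0,.028,35,0];B=[-.2,.13,.2,0,yaw];C_=[-.03,.157,.12,0,yaw];E_=[-.03,.157,.053,0,yaw]
    q=seg(q0,A,B);print(yaw,q.round(2));q=seg(q,B,C_);print(q.round(2));q=seg(q,C_,E_);print(q.round(2))
calc(-.2,.13,.2,0,0);calc(-.2,.13,.2,0,-30)
```

```text
0 [-0.16  0.33  0.25  2.2  -0.13  0.63 -0.18]
[-0.47  0.53  0.21  2.16 -0.23  0.47 -0.46]
[-0.42  0.65  0.14  2.2  -0.27  0.31 -0.42]
-30 [-0.3   0.36  0.48  2.18 -0.27  0.66 -0.52]
[-0.56  0.55  0.39  2.15 -0.42  0.52 -0.74]
[-0.47  0.66  0.27  2.18 -0.5   0.35 -0.67]
30 [-0.01  0.31  0.03  2.22 -0.01  0.61  0.19]
[-0.38  0.51  0.04  2.18 -0.05  0.45 -0.15]
[-0.37  0.64  0.03  2.22 -0.06  0.28 -0.14]
-60 [-0.43  0.41  0.72  2.17 -0.42  0.7  -0.83]
[-0.66  0.59  0.61  2.15 -0.61  0.58 -1.02]
[-0.55  0.69  0.46  2.19 -0.75  0.42 -0.9 ]
dp [  47.3 -128.1 -176.7] rot [  0.12 -34.87  -0.06]
dp [  47.3 -128.1 -176.7] rot [ -9.01 -34.09  29.  ]
```

Emit:
arm_command --commands '[{"dp":[3,-8,-12],"delta_rot":[0,-2,0],"fingers":0},{"dp":[7,-20,-28],"delta_rot":[0,-6,0],"fingers":0},{"dp":[12,-34,-47],"delta_rot":[0,-10,0],"fingers":0},{"dp":[18,-50,-68],"delta_rot":[0,-14,0],"fingers":0},{"dp":[24,-66,-90],"delta_rot":[0,-18,0],"fingers":0},{"dp":[30,-82,-112],"delta_rot":[0,-22,0],"fingers":0},{"dp":[36,-97,-133],"delta_rot":[0,-26,0],"fingers":0},{"dp":[41,-110,-152],"delta_rot":[0,-30,0],"fingers":0},{"dp":[45,-121,-168],"delta_rot":[0,-33,0],"fingers":0},{"dp":[47,-128,-177],"delta_rot":[0,-35,0],"fingers":0}]'

```text
t: 11.05
eef_pos: [0.4078, -0.0401, 0.2022]
orientation: [0.002, 0.822, 0.569, 0.0]
contact_force: [-0.2, -0.3, 0.5]
finger_gap: 0.003
```

Run:
```python
from mv import *
where();calc(-.03,.157,.12,0)
```

```text
t 11.05 dock [-0.1971  0.1317  0.2022] tilt 0.2 yaw-off 0.36 F dock [-0.4  0.   0.5] q [-0.24  0.27  0.28  2.34 -0.14  0.54 -0.22]
dp [167.4 -24.5  81.8] rot [0.18 0.1  0.36]
```

Emit:
arm_command --commands '[{"dp":[8,-4,2],"delta_rot":[0,0,0],"fingers":0},{"dp":[24,-10,6],"delta_rot":[0,0,0],"fingers":0},{"dp":[44,-18,14],"delta_rot":[0,0,0.3],"fingers":0},{"dp":[66,-24,24],"delta_rot":[0,0,0.3],"fingers":0},{"dp":[88,-24.5,36],"delta_rot":[0,0,0.3],"fingers":0},{"dp":[110,-24.5,48],"delta_rot":[0,0,0.3],"fingers":0},{"dp":[132,-24.5,60],"delta_rot":[0,0,0.3],"fingers":0},{"dp":[150,-24.5,71],"delta_rot":[0,0,0.3],"fingers":0},{"dp":[162,-24.5,79],"delta_rot":[0,0,0.3],"fingers":0},{"dp":[167.5,-24.5,82],"delta_rot":[0,0,0.3],"fingers":0}]'

```text
t: 11.88
eef_pos: [0.4456, 0.1257, 0.1166]
orientation: [0.0, 0.824, 0.566, -0.0]
contact_force: [0.2, -1.0, 0.1]
finger_gap: -0.002
```

Run:
```python
from mv import *
where();calc(-.03,.157,.065,0)
t=env.camera("top");s=env.camera("scene");crop(t,150,180,160,120,"pics/t12.png");crop(s,270,130,150,115,"pics/s12.png",5)
```

```text
t 11.88 dock [-0.0288  0.156   0.1166] tilt 0.04 yaw-off 0.0 F dock [-0.9 -0.5  0.1] q [-0.51  0.49  0.19  2.29 -0.24  0.38 -0.5 ]
dp [-1.2 -1.  51.6] rot [-0.02  0.03  0.  ]
```

View pics/t12.png

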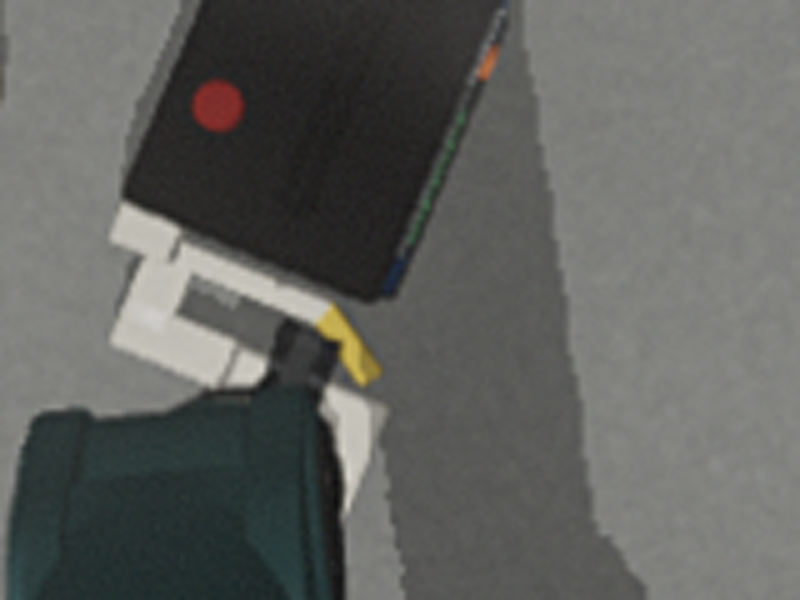

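View pics/s12.png

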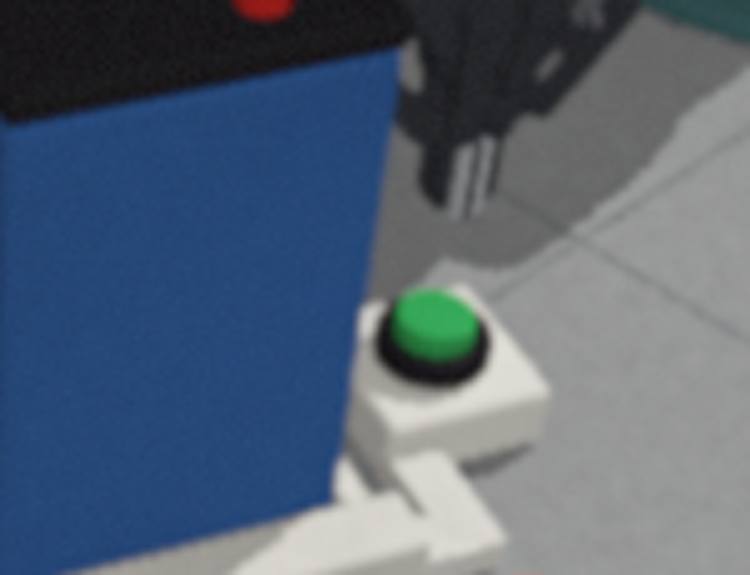

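Emit:
arm_command --commands '[{"dp":[-1,-1,6],"delta_rot":[0,0,0],"fingers":0},{"dp":[-1,-1,14],"delta_rot":[0,0,0],"fingers":0},{"dp":[-1,-1,23],"delta_rot":[0,0,0],"fingers":0},{"dp":[-1,-1,32],"delta_rot":[0,0,0],"fingers":0},{"dp":[-1,-1,40],"delta_rot":[0,0,0],"fingers":0},{"dp":[-1,-1,46],"delta_rot":[0,0,0],"fingers":0},{"dp":[-1,-1,50],"delta_rot":[0,0,0],"fingers":0},{"dp":[-1,-1,53],"delta_rot":[0,0,0],"fingers":0},{"dp":[-1,-1,54],"delta_rot":[0,0,0],"fingers":0},{"dp":[-1,-1,54],"delta_rot":[0,0,0],"fingers":0}]'

```text
t: 12.82
eef_pos: [0.4445, 0.1226, 0.0642]
orientation: [0.001, 0.825, 0.565, 0.0]
contact_force: [-0.7, -0.0, -0.3]
finger_gap: 0.002
```

Run:
```python
from mv import *
where()
s=env.camera("scene");crop(s,270,130,150,115,"pics/s13.png",5)
```

```text
t 12.82 dock [-0.0321  0.1559  0.0642] tilt 0.11 yaw-off -0.18 F dock [-0.3  0.7 -0.3] q [-0.46  0.6   0.12  2.31 -0.27  0.24 -0.46]
```

View pics/s13.png

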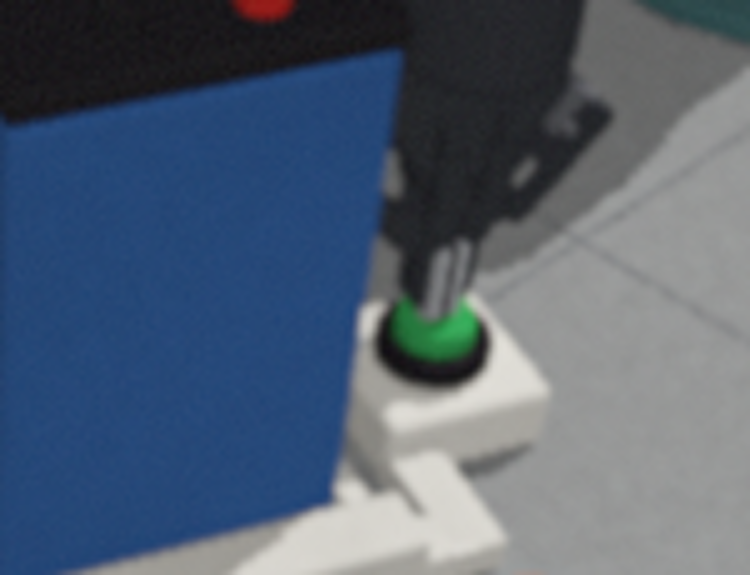

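Emit:
arm_command --commands '[{"dp":[0,0,2],"delta_rot":[0,0,0],"fingers":0},{"dp":[0,0,4],"delta_rot":[0,0,0],"fingers":0},{"dp":[0,0,6],"delta_rot":[0,0,0],"fingers":0},{"dp":[0,0,8],"delta_rot":[0,0,0],"fingers":0},{"dp":[0,0,10],"delta_rot":[0,0,0],"fingers":0},{"dp":[0,0,11.5],"delta_rot":[0,0,0],"fingers":0},{"dp":[0,0,13],"delta_rot":[0,0,0],"fingers":0},{"dp":[0,0,14],"delta_rot":[0,0,0],"fingers":0},{"dp":[0,0,14],"delta_rot":[0,0,0],"fingers":0},{"dp":[0,0,14],"delta_rot":[0,0,0],"fingers":0}]'

```text
t: 13.7
eef_pos: [0.445, 0.1227, 0.0558]
orientation: [0.0, 0.826, 0.564, 0.002]
contact_force: [-8.6, -1.8, 71.1]
finger_gap: 0.002
```

Run:
```python
from mv import *
where()
s=env.camera("scene");crop(s,270,130,150,115,"pics/s14.png",5)
```

```text
t 13.7 dock [-0.0318  0.1554  0.0558] tilt 0.27 yaw-off -0.26 F dock [-4.7  7.4 71.1] q [-0.44  0.61  0.1   2.32 -0.28  0.22 -0.46]
```

View pics/s14.png

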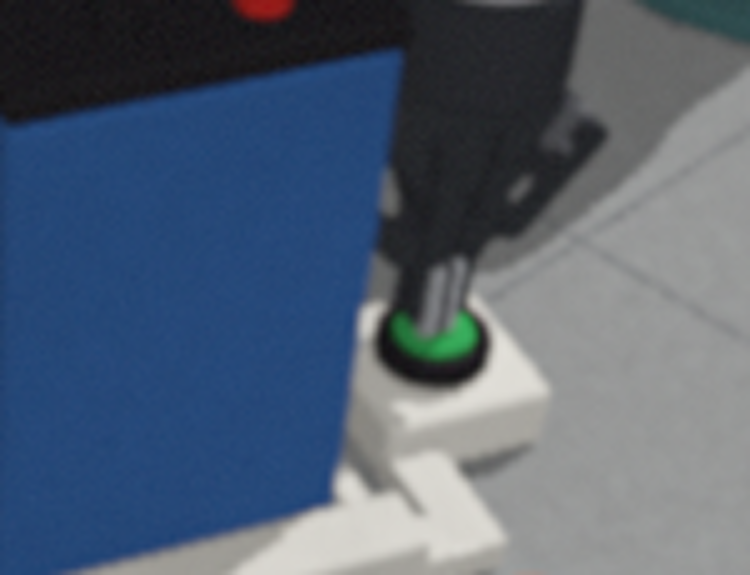

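Emit:
arm_command --commands '[{"dp":[0,0,-6],"delta_rot":[0,0,0],"fingers":0},{"dp":[0,0,-10],"delta_rot":[0,0,0],"fingers":0},{"dp":[0,0,-15],"delta_rot":[0,0,0],"fingers":0},{"dp":[0,0,-22],"delta_rot":[0,0,0],"fingers":0},{"dp":[0,0,-30],"delta_rot":[0,0,0],"fingers":0},{"dp":[0,0,-40],"delta_rot":[0,0,0],"fingers":0},{"dp":[0,0,-52],"delta_rot":[0,0,0],"fingers":0},{"dp":[-5,8,-64],"delta_rot":[0,0,0],"fingers":0},{"dp":[-20,15,-76],"delta_rot":[0,0,0],"fingers":0},{"dp":[-40,20,-88],"delta_rot":[0,0,0],"fingers":0}]'

```text
t: 14.58
eef_pos: [0.4495, 0.0793, 0.1394]
orientation: [0.001, 0.824, 0.566, 0.001]
contact_force: [0.8, -0.5, -0.5]
finger_gap: -0.002
```

Run:
```python
from mv import *
where();calc(-.25,.2,.22,0)
```

```text
t 14.58 dock [-0.0707  0.1357  0.1394] tilt 0.16 yaw-off 0.02 F dock [-0.2 -0.9 -0.5] q [-0.43  0.44  0.2   2.29 -0.21  0.42 -0.42]
dp [-179.3  -64.2  -80.9] rot [ 0.15 -0.02  0.02]
```

Emit:
arm_command --commands '[{"dp":[-8,0,-3],"delta_rot":[0,0,0],"fingers":0},{"dp":[-22,0,-9],"delta_rot":[0,0,0],"fingers":0},{"dp":[-40,0,-17],"delta_rot":[0,0,0],"fingers":0},{"dp":[-60,0,-27],"delta_rot":[0,0,0],"fingers":0},{"dp":[-80,0,-37],"delta_rot":[0,0,0],"fingers":0},{"dp":[-98,0,-46],"delta_rot":[0,0,0],"fingers":0},{"dp":[-112,0,-53],"delta_rot":[0,0,0],"fingers":0},{"dp":[-122,0,-58],"delta_rot":[0,0,0],"fingers":0},{"dp":[-129,0,-61],"delta_rot":[0,0,0],"fingers":0},{"dp":[-129,0,-61],"delta_rot":[0,0,0],"fingers":0}]'

```text
t: 15.42
eef_pos: [0.4014, -0.0429, 0.1999]
orientation: [0.001, 0.826, 0.564, 0.0]
contact_force: [-0.2, -0.4, 0.4]
finger_gap: -0.0
```

Run:
```python
from mv import *
where()
for n in("scene","top"): cv2.imwrite(f"pics/{n}f.png",cv2.resize(env.camera(n),None,fx=1.5,fy=1.5))
t=env.camera("top");s=env.camera("scene");crop(t,165,140,160,150,"pics/tf.png",4);crop(s,220,140,160,140,"pics/sf.png",4)
cv2.imwrite("pics/f.png",np.hstack([cv2.resize(t[120:310,150:300],(400,507)),cv2.resize(s[130:290,220:346],(400,507))]))
```

```text
t 15.42 dock [-0.202   0.1367  0.1999] tilt 0.14 yaw-off -0.27 F dock [-0.4  0.1  0.4] q [-0.22  0.27  0.26  2.35 -0.13  0.53 -0.23]
```

View pics/scenef.png

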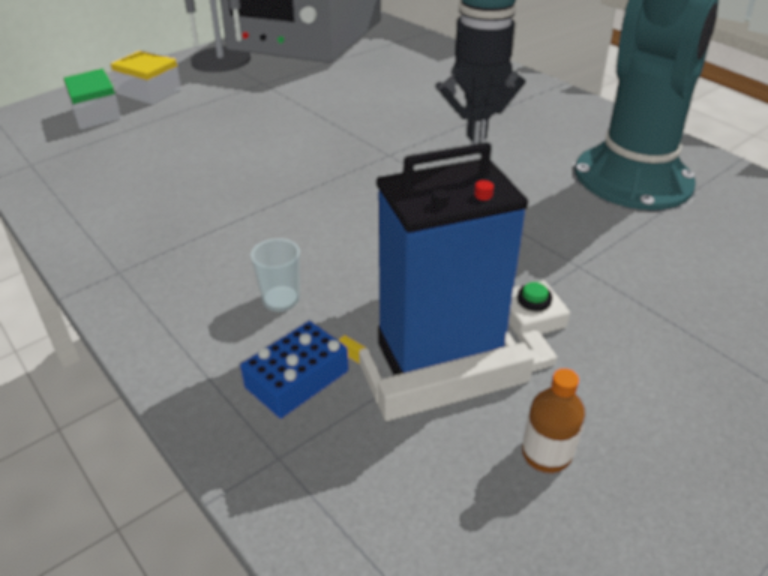

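View pics/topf.png

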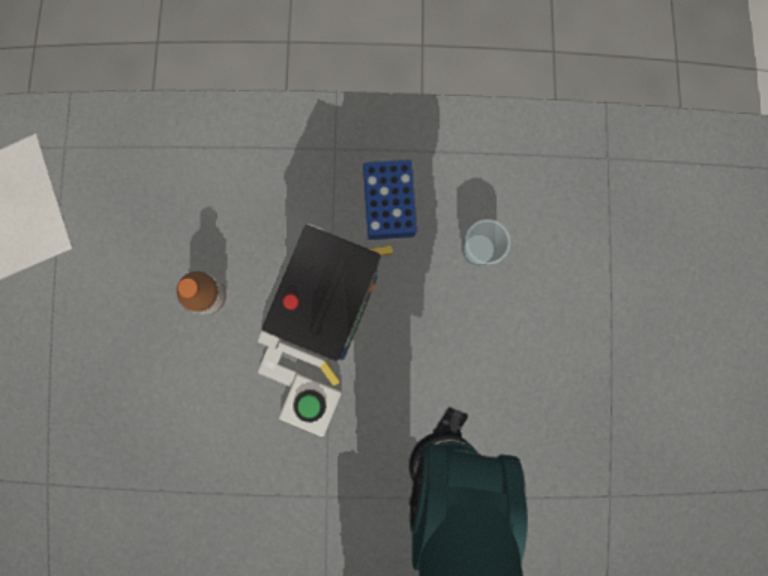

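View pics/sf.png

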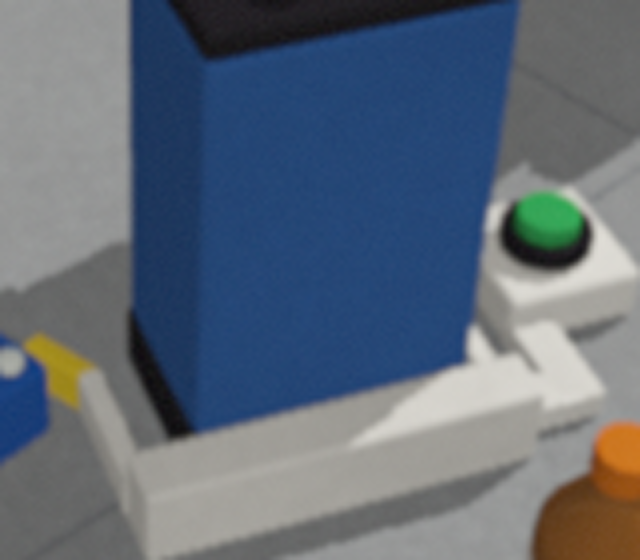

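Final pictures: the pack stands upright against the stop (top view about 265–380, 225–358). The button is up again (scene 535, 293), and the rack, beaker and bottle have not moved. I'm handing the job in.

```bash
python3 -c "
from workcell import env
print(env.sign_off())"
```

```text
the job is handed in; nothing more can be done
None
```

The pack is in its dock against the back stop, and the green button was pressed down and has come up again. I handed the job in at about 15.5 s on the robot's clock; it reports no verdict.

- **Push:** I pushed the pack's front face at about 30 mm height with both open fingertips, tool tilted 34–45°. It slid on its base at about 10–13 N. At the end it stopped moving while the push force rose to 26 N.
- **Docking check:** A camera fit after I backed off put the pack about 0 mm from the docked position in depth, 5 mm to one side (inside the guides), with a yaw error of about -0.15°. That fit is only good to roughly half a degree. Direct readings of the edges in the same top view disagreed by 0.3–0.8°. I judged it flush from the force rise and the pictures.
- **Button:** I pressed it with the closed fingertips until it bottomed level with its collar. The press reached 71 N at the wrist, far more than the 5 N needed. That is under the 120 N wrist limit, and only the fingertips touched. It is over 40 N, but I read that limit as applying to the arm and the gripper's body.
- **Last look:** The button is up, and the pack is upright. The rack, beaker and bottle appear where they started in both views. The arm is clear of everything, and the measured contact force is about zero.

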